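Locate a bent bracket in a drilling fixture and clamp it

ROBOT

A 6-joint arm with a two-finger parallel gripper is mounted at the origin on the work surface. World frame = base frame: x ahead of the robot, y to its left, z up, the work surface at z = 0. Lengths are in mm, angles in rad, forces in N, time in s.
With the tool pointing down it reaches from about 275 to 825 mm from the base axis. Payload 4.9 kg.
Tool frame: the origin (TCP) lies at the very end of the fingers, on their centre line; the grasp point (between the pads) lies 19 mm behind it; z points along the fingers, y is the direction in which the jaws open and shut (so a half turn about z gives the same grasp; the last joint's range is limited). The gripper opens to 85 mm and grips with 20 to 120 N. Pads are 22 mm wide; open, the fingers measure 114 mm over their backs; the gripper's body (76 mm by 85 mm) begins 54 mm behind the grasp point. The pads swing forward as they close: fully open they stand 13 mm farther back than shut.
Start: joints at [1.191, 0.326, -0.193, 1.052, 0, 1.437], TCP at [133.826, 533.488, 231.281] pointing down, gripper open.
Joint ranges: [-2.65, 2.65], [-0.97, 1.79], [-1.3, 1.35], [-1.93, 2.1], [-1.47, 1.37], [-3.14, 3.14]. Speed limits (rad/s): [2.57, 2.57, 3.14, 3.14, 3.14, 3.14].

INTERFACE

Orientations are given as [roll, pitch, yaw] about the fixed x, y, z axes, in that order (R = Rz(yaw) Ry(pitch) Rx(roll)).
In Python, from bench import bot, solve_ik, imaging gives the robot as it stands. Calls block until the motion is done:
- bot.move_ptp(position, orientation): joint-space move of the TCP to a pose.
- bot.movel(position, rot=None, max_speed=150, threshold=None): straight line of the TCP; rot=None keeps the orientation; max_speed is the mean speed in mm/s. With threshold (N) it stops when the force on the tool has changed by that much, and returns True; else False.
- bot.move_j(angles): joint-space move.
- bot.grip(opening, effort=None): opening from 0.0 (shut) to 1.0 (fully open); effort is the grip in N (None keeps the last); returns when the fingers have stopped.
- bot.dwell(seconds).
- solve_ik(position, orientation): joint angles nearest the present ones, or None.
- bot.get_state(): the state.
- imaging.capture(name): name is "side" or "top" or "wrist"; returns the picture (420x560x3 uint8, blue, green, red); there is no depth.
- imaging.camera_model(name): a dict with "K" (3x3 intrinsics, pixels), "k1" (the pictures are not rectified: a ray, as slopes to the right and down, at radius r is drawn at 1 + k1 r^2 times it, then the intrinsics apply), "position" and "rotation" of the camera in the world. Camera axes: x right, y up, looking along -z (the intrinsics and any distortion apply to the point x, -y, -z); pixel columns grow to the right and rows downward; lengths in mm; the calibration is good to about 2 mm. A picture is of the moment at which its call begins: read the wrist's pose just before it. camera_model takes no time and is no camera call; for the wrist camera it gives the pose at the moment of the call.
A pose or a line that the arm cannot do raises bot.IKError and nothing moves.
- bot.sign_off(): hands the job in, once; it reports no verdict.
The state is a dict: "t": time; "qpos": joint angles; "joint_velocities": joint speeds; "effort": joint torques, N m; "tcp_pos": TCP position; "orientation": TCP orientation; "contact_force": force on the tool from outside, world axes, zero at the start; "wrist_torque": the same for the moment, N m; "opening": opening from 0.0 (shut) to 1.0 (fully open).
Only numpy, scipy, OpenCV 4.12 (cv2) and the standard library are available. Lean on these libraries where they do the work, as an engineer would, in place of code of your own. Each camera call takes 0.05 s, during which the arm holds its last target.

TASK

Lift the aluminium bracket by its leaning flange onto the bed of the dark steel fixture, flange on the robot's side, and push it fully home: its long straight edge flush against both steel dowels and its left end (+y end) flush against the brass end stop. Only then swing the orange-handled hold-down clamp down until its foot rests on the plate, with the bracket still fully home. Leave the screwdriver and the yellow-labelled can where they are.

Things in the scene. Friction and masses are not known exactly. Their poses are not given: they have to be found in the camera images.
- bracket: Loose aluminium bracket, 0.35 to 0.7 kg. Base plate 110 (x) x 150 (y) x 12 (z) mm; origin at the centre of its underside, z up. A flange rises near its -x edge and leans over that edge. It starts flat on the bench, -x side roughly facing the robot (yaw within 0.3). Centre of mass about x = -15 mm.
- flange (a point): Grip point on the flange's mid-plane, at (-58, 0, 42) mm of the bracket. Flange 10 mm thick, 130 mm wide along y; it leans 35 degrees from vertical to -x: it leaves the plate's top at (-37, 0, 12) and runs 55 mm up along (-sin 35, 0, cos 35). Pinch it with the tool tilted along it, hand towards the robot.
- near_edge (a point): Middle of the plate's -x edge, half way up: (-55, 0, 6) mm of the bracket. Pushing here sends the plate to the dowels; the flange hangs over it, so reach under with the tool tilted about 35 degrees, hand towards the robot.
- fixture: Fixed dark steel fixture; position and yaw (within 0.25) vary. Bed 190 (x) x 220 (y) x 20 (z) mm, origin at the centre of its underside, bed surface at z = 20 mm, -x side roughly facing the robot. The clamp's blue post stands behind the dowels at x = 61 to 87, y = -19 to 19, up to z = 54 mm.
- home (a point): Where the bracket's origin is when fully home: on the bed at (-15, 0, 20) mm of the fixture, bracket axes parallel to the fixture's.
- dowel_right (a point): Top of the right dowel, at (47, -45, 46) mm of the fixture. Upright steel, 14 mm diameter, 26 mm tall above the bed. Both dowels touch the plate's +x edge at x = 40 mm.
- dowel_left (a point): Top of the left dowel, the same, at (47, 45, 46) mm of the fixture.
- end_stop (a point): Middle of the end stop's locating face, at (-20, 75, 34) mm of the fixture, looking to -y. Brass block 50 (x) x 16 (y) mm, 28 mm tall above the bed.
- clamp (a joint): Hold-down clamp angle, rad. Hinge parallel to the fixture's y, through x = 70, z = 44 mm. At 0 the bar is level towards -x and its rubber foot (50 mm from the hinge) just touches the 12 mm plate on the bed; positive is raised. Starts at 0.8 to 1.05 (limit 1.1). Stiff (about 0.25 N m): it stays where it is left.
- clamp_handle (a point): Middle of the clamp's orange cross handle, 80 mm from the hinge: at x = 70 - 80 cos(angle), z = 44 + 80 sin(angle) mm of the fixture. Round bar, 16 mm diameter, 70 mm long along the fixture's y. Push it down from above.
- screwdriver: Bystander: blue-handled screwdriver, 200 mm long, lying between the fixture and the bracket; origin at its middle underneath.
- oil_can: Bystander: can with a yellow label, 48 mm diameter, 110 mm tall, standing behind; origin at the centre of its underside.

How it is judged (in metres and radians):
On the way, in this order (a step that is already met when the one before it is completed fails the run):
1. the bracket is fully home against both dowels and the end stop while the clamp is still raised (above 0.6 rad) (x of bracket in the frame of fixture between -0.017 and -0.013 m and y of bracket in the frame of fixture between -0.002 and 0.002 m and z of bracket in the frame of fixture between 0.017 and 0.023 m and angle between the x axis of bracket and the x axis of fixture, either way round below 0.02 rad and angle between the z axis of bracket and the z axis of fixture, either way round below 0.03 rad and value of joint clamp above 0.6 rad), for 0.2 s.
2. the clamp is down on the plate (angle between -0.05 and 0.05 rad) (value of joint clamp between -0.05 and 0.05 rad), for 0.2 s.
At the end, for the whole second after the job is handed in: The bracket rests flat on the bed (its origin within 3 mm of the bed surface in height, tilt under 0.03 rad), still, within 2 mm of fully home against the dowels and against the end stop, and parallel to the fixture within 0.02 rad; the clamp is down at 0 within 0.05 rad (all of step 2 and x of bracket in the frame of fixture between -0.017 and -0.013 m and y of bracket in the frame of fixture between -0.002 and 0.002 m and z of bracket in the frame of fixture between 0.017 and 0.023 m and angle between the x axis of bracket and the x axis of fixture, either way round below 0.02 rad and angle between the z axis of bracket and the z axis of fixture, either way round below 0.03 rad and linear speed of bracket below 0.01 m/s); the robot touches nothing.
It fails at once if the screwdriver is moved more than 30 mm (distance of screwdriver from where it was at the start of the episode above 0.03 m).
It fails at once if the oil can is moved more than 30 mm (distance of oil_can from where it was at the start of the episode above 0.03 m).
It also fails if it takes over 72 s, if anything falls off the work surface, if the arm or the gripper's body presses on something with over 40 N, if the wrist force passes 120 N, or if a joint passes its speed limit or range.

## Working session

There is one attempt and no reset: what is moved stays moved. The work goes in short steps, each a Python script; the robot and the scene stay as the last script left them, time stands still between calls to the robot, and variables do not carry over. Pictures are saved under pics/ and viewed, and the job is handed in when it is done.

```bash
ls; mkdir -p pics; python3 - <<'E'
from bench import bot, imaging
import cv2
s=bot.get_state(); print(s)
for n in ("side","top","wrist"):
    m=imaging.camera_model(n); print(n,m)
    cv2.imwrite(f"pics/{n}0.png",imaging.capture(n))
E
```

```text
pics
{'t': 0.0, 'qpos': array([ 1.19076320e+00,  3.26951143e-01, -1.93599585e-01,  1.05198613e+00,
       -2.84649812e-05,  1.43662569e+00]), 'joint_velocities': array([-0.00047564, -0.00132837,  0.00138681,  0.00035766,  0.00079085,
        0.00062627]), 'effort': array([-3.81812715e-04, -4.43391716e+01,  2.62441260e+01,  1.51727046e-02,
       -1.32514683e-04,  6.78335596e-06]), 'tcp_pos': array([133.62839128, 532.91554872, 230.49191557]), 'orientation': array([-3.13986396e+00, -2.04618747e-04,  2.89573002e+00]), 'contact_force': array([0.24321787, 0.30277466, 0.52868347]), 'wrist_torque': array([ 0.00230848, -0.02493111,  0.05146925]), 'opening': 1.0012366251700784}
side {'K': array([[516.93141173,   0.        , 279.53566136],
       [  0.        , 516.93141173, 210.67642783],
       [  0.        ,   0.        ,   1.        ]]), 'k1': -0.11902892913041942, 'position': array([ 270.25588476, -441.51221115,  769.68325773]), 'rotation': array([ 0.67319069,  0.00652888, -0.70530832])}
top {'K': array([[463.74051284,   0.        , 280.36439473],
       [  0.        , 463.74051284, 210.87029739],
       [  0.        ,   0.        ,   1.        ]]), 'k1': -0.08789326651653975, 'position': array([521.77228815,  18.09889849, 905.48194324]), 'rotation': array([ 0.15265914,  0.0123595 , -1.55663931])}
wrist {'K': array([[367.51092518,   0.        , 281.51192401],
       [  0.        , 367.51092518, 212.16034168],
       [  0.        ,   0.        ,   1.        ]]), 'k1': -0.053487386368434746, 'position': array([ 55.83721676, 553.13380505, 372.33212956]), 'rotation': array([-0.31603809,  0.00216926,  1.32469085])}
```

View pics/top0.png

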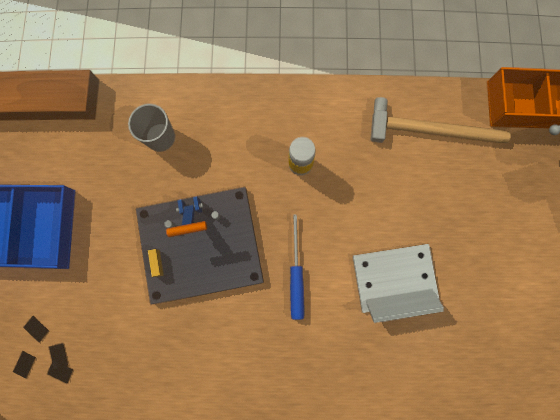

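View pics/side0.png

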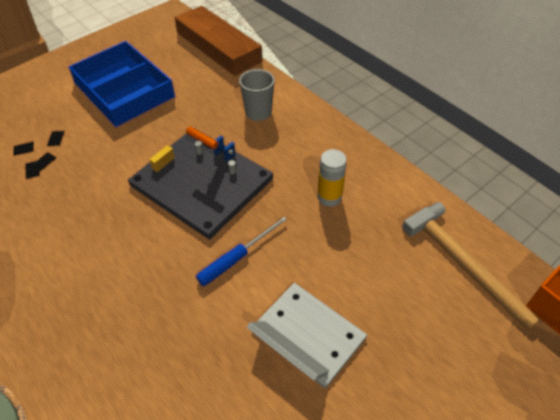

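View pics/wrist0.png

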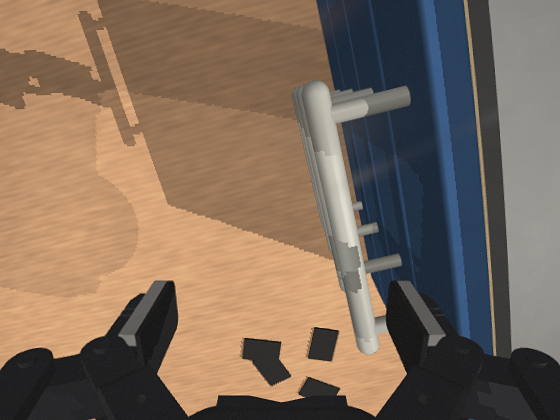

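The top view shows the fixture at about (200,245) and the bracket at (400,280) with its flange toward the robot. The screwdriver lies between them at x≈296 and the can is at (302,155). The side view agrees. Next I measure corners.

```bash
cat > h.py <<'E'
import numpy as np, cv2
from scipy.spatial.transform import Rotation as Rn
from bench import bot, solve_ik, imaging
def R(rpy): return Rn.from_euler('xyz',rpy).as_matrix()
def ray(m,px):
    K=m['K']; d=np.array([m['k1'],0,0,0.])
    u=cv2.undistortPoints(np.array(px,float).reshape(-1,1,2),K,d).reshape(-1,2)
    v=np.c_[u[:,0],-u[:,1],-np.ones(len(u))]
    return np.array(m['position']),v@R(m['rotation']).T
def plane(m,px,z):
    o,d=ray(m,px); return o+d*((z-o[2])/d[:,2])[:,None]
def proj(m,P):
    c=(np.atleast_2d(P)-m['position'])@R(m['rotation'])
    x=c[:,0]/-c[:,2]; y=-c[:,1]/-c[:,2]; f=1+m['k1']*(x*x+y*y)
    return np.c_[x*f,y*f]@m['K'][:2,:2].T+m['K'][:2,2]
def quad(mask):
    cs,_=cv2.findContours(mask,cv2.RETR_EXTERNAL,cv2.CHAIN_APPROX_NONE)
    c=max(cs,key=cv2.contourArea); return c
E
cat > a.py <<'E'
from h import *
for n,fr,br in (("top",(125,270,175,315),(340,455,230,335)),("side",(115,290,120,250),(235,380,270,395))):
    im=cv2.imread(f"pics/{n}0.png"); m=imaging.camera_model(n); hsv=cv2.cvtColor(im,cv2.COLOR_BGR2HSV)
    x0,x1,y0,y1=fr
    roi=np.zeros(im.shape[:2],np.uint8); roi[y0:y1,x0:x1]=1
    dark=((hsv[...,2]<80)&(roi>0)&((hsv[...,1]<90)|(hsv[...,2]<60))).astype(np.uint8)*255
    dark=cv2.morphologyEx(dark,cv2.MORPH_CLOSE,np.ones((9,9)))
    c=quad(dark); h=cv2.convexHull(c); ap=cv2.approxPolyDP(h,6,True)[:,0]
    print(n,"fix",ap.tolist(), cv2.contourArea(h)); 
    if n=="top": print(plane(m,ap,20).round(1).tolist())
    x0,x1,y0,y1=br; roi[:]=0; roi[y0:y1,x0:x1]=1
    g=((hsv[...,1]<70)&(hsv[...,2]>90)&(roi>0)).astype(np.uint8)*255
    g=cv2.morphologyEx(g,cv2.MORPH_CLOSE,np.ones((7,7)))
    c2=quad(g); ap2=cv2.approxPolyDP(c2,3,True)[:,0]; print("br",ap2.tolist())
    print(plane(m,ap2,12).round(1).tolist())
    out=im.copy(); cv2.drawContours(out,[c,c2],-1,(0,0,255),1)
    x0=min(fr[0],br[0]);x1=max(fr[1],br[1]);y0=min(fr[2],br[2]);y1=max(fr[3],br[3])
    cv2.imwrite(f"pics/det_{n}.png",cv2.resize(out[y0:y1,x0:x1],None,fx=2.2,fy=2.2,interpolation=cv2.INTER_CUBIC))
E
python3 a.py
```

```text
top fix [[248, 204], [262, 282], [152, 303], [140, 212], [205, 196]] 10386.0
[[670.6, 93.9, 20.0], [521.2, 63.8, 20.0], [477.7, 272.4, 20.0], [652.3, 305.3, 20.0], [685.4, 178.4, 20.0]]
br [[428, 244], [353, 256], [362, 311], [369, 312], [374, 322], [443, 310]]
[[597.6, -256.1, 12.0], [573.0, -109.8, 12.0], [469.0, -126.4, 12.0], [467.2, -139.7, 12.0], [448.6, -149.0, 12.0], [471.6, -281.9, 12.0]]
side fix [[185, 135], [222, 138], [271, 173], [210, 238], [129, 181]] 8461.0
br [[294, 283], [248, 327], [325, 386], [365, 334]]
[[575.4, -113.2, 12.0], [465.7, -126.5, 12.0], [492.7, -277.3, 12.0], [598.7, -257.3, 12.0]]
```

View pics/det_top.png

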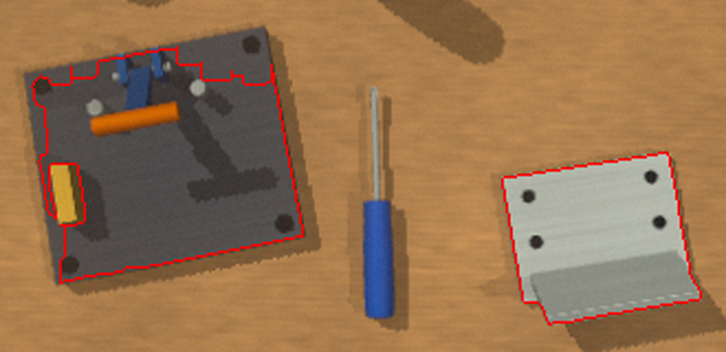

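```bash
python3 - <<'E'
import cv2
im=cv2.imread("pics/top0.png")
cv2.imwrite("pics/fx.png",cv2.resize(im[175:315,125:275],None,fx=4,fy=4,interpolation=cv2.INTER_CUBIC))
im=cv2.imread("pics/side0.png")
cv2.imwrite("pics/fxs.png",cv2.resize(im[115:250,120:290],None,fx=4,fy=4,interpolation=cv2.INTER_CUBIC))
E
```

```text
(no output)
```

View pics/fx.png

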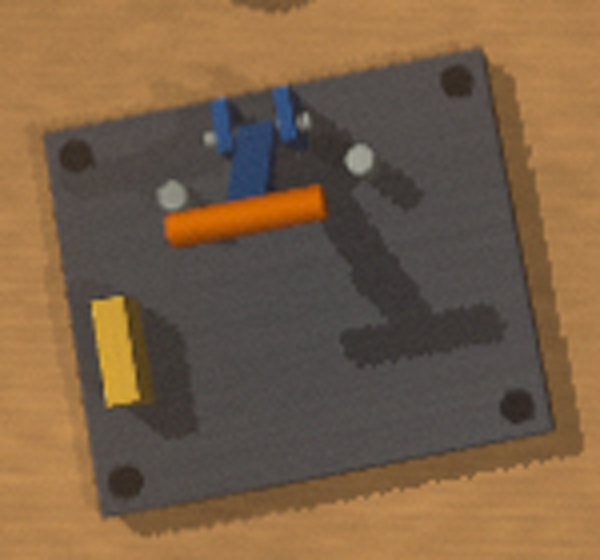

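View pics/fxs.png

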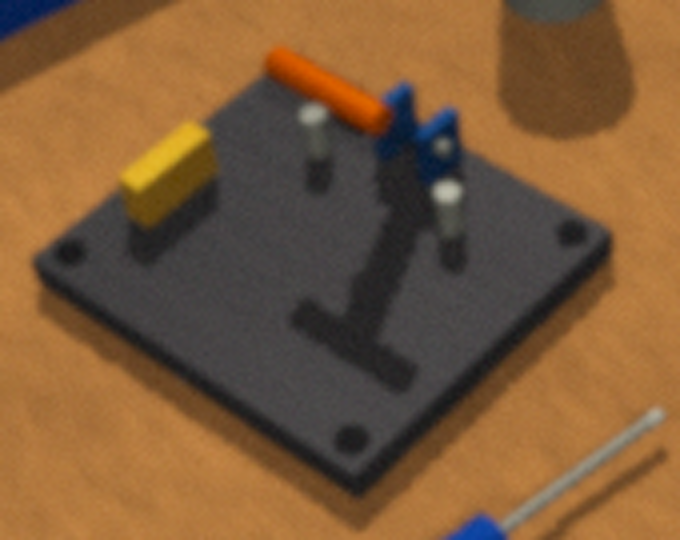

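```bash
cat > b.py <<'E'
from h import *
T=imaging.camera_model("top"); S=imaging.camera_model("side")
sc=lambda p,o:(np.array(p,float)+.5)/4-.5+o
tc=sc([(45,132),(483,48),(553,428),(103,516)],(125,175)); P=plane(T,tc,20)
loc=np.array([(95,110),(95,-110),(-95,-110),(-95,110)],float)
def fit(loc,P):
    a=loc-loc.mean(0); b=P[:,:2]-P[:,:2].mean(0)
    th=np.arctan2((a[:,0]*b[:,1]-a[:,1]*b[:,0]).sum(),(a*b).sum())
    r=np.array([[np.cos(th),-np.sin(th)],[np.sin(th),np.cos(th)]])
    t=P[:,:2].mean(0)-r@loc.mean(0); return th,t,(loc@r.T+t-P[:,:2])
print("corners",P.round(1).tolist(),*fit(loc,P))
td=sc([(172,194),(360,158)],(125,175)); D=plane(T,td,46); print("dowels top",D.round(1).tolist(),np.linalg.norm(D[0]-D[1]))
sd=sc([(313,113),(447,191)],(120,115)); D2=plane(S,sd,46); print("dowels side",D2.round(1).tolist(),np.linalg.norm(D2[0]-D2[1]))
s3=sc([(36,260),(357,476),(610,235)],(120,115));P3=plane(S,s3,20);print("side corners",P3.round(1).tolist())
print(fit(loc[[3,2,1]],P3))
dl=np.array([(47,45),(47,-45)],float)
L=np.r_[loc,dl]; print("all top",fit(L,np.r_[P,D])); print("all side",fit(np.r_[loc[[3,2,1]],dl],np.r_[P3,D2]))
for n,th,t,cam in ():pass
# bracket plate: far corners
bt=plane(T,[(429,244.5),(353.5,256.5)],12); bs=plane(S,[(365.5,334.5),(294,283.5)],12)
print(bt,bs)
for b in(bt,bs):
    l=np.array([(55,-75),(55,75)],float); th,t,e=fit(l,b); print("bracket",th,t,e.tolist())
# handle ends triangulate
def tri(a,b):
    o1,d1=ray(T,[a]);o2,d2=ray(S,[b]);A=np.c_[d1[0],-d2[0]];x=np.linalg.lstsq(A,o2-o1,rcond=None)[0]
    p,q=o1+d1[0]*x[0],o2+d2[0]*x[1];return (p+q)/2,np.linalg.norm(p-q)
print("handle",tri(sc((246,214),(125,175)),sc((327,91),(120,115))))
print("dowel tri",tri(td[0],sd[0]),tri(td[1],sd[1]))
E
python3 b.py
```

```text
corners [[660.8, 314.1, 20.0], [704.9, 99.9, 20.0], [522.0, 62.2, 20.0], [476.5, 275.5, 20.0]] 0.20584489990163848 [591.03567706 187.91152698] [[ 0.73348578  0.91670618]
 [ 1.6440158  -0.26317589]
 [-1.44533858 -1.33812967]
 [-0.932163    0.68459938]]
dowels top [[627.9, 242.6, 46.0], [646.2, 154.1, 46.0]] 90.36383058746361
dowels side [[629.3, 241.3, 46.0], [647.7, 153.2, 46.0]] 89.90476951941262
side corners [[478.9, 271.1, 20.0], [523.6, 59.6, 20.0], [704.0, 98.0, 20.0]]
(np.float64(0.20566701715634045), array([592.34253265, 185.23121357]), array([[-2.06289537,  2.40967879],
       [-1.78263049, -1.40537726],
       [ 3.84552587, -1.00430154]]))
all top (np.float64(0.20629359017322765), array([591.03161831, 188.18023025]), array([[ 0.67239355,  1.21703428],
       [ 1.67954696,  0.05735002],
       [-1.39236385, -1.10105123],
       [-0.97581166,  0.90148001],
       [-0.08577191, -0.74270801],
       [ 0.1020069 , -0.33210507]]))
all side (np.float64(0.2084609964894219), array([592.34121998, 186.1862569 ]), array([[-2.31041187,  3.04177926],
       [-1.42860198, -0.64690723],
       [ 4.09041704,  0.27368464],
       [-0.32702353, -1.31738163],
       [-0.02437966, -1.35117503]]))
[[ 596.64837816 -258.03156071   12.        ]
 [ 572.05798485 -110.77133229   12.        ]] [[ 598.71447343 -258.41402728   12.        ]
 [ 574.7386667  -113.93886529   12.        ]]
bracket 0.1654593429020581 [ 530.10432733 -193.46024449] [[0.05770968993465431, -0.34559602263726674], [-0.057709689934767994, 0.3455960226372099]]
bracket 0.16445233380835447 [ 532.4686211 -195.1806106] [[0.2905025164420749, -1.7505312167594411], [-0.2905025164420749, 1.7505312167594553]]
handle (array([612.81086392, 193.66326085, 105.12445807]), np.float64(1.2821262924477765))
dowel tri (array([628.80939   , 242.29289253,  45.40015312]), np.float64(1.9008403405905168)) (array([646.91837288, 153.68232339,  45.93888398]), np.float64(1.7337508719716563))
```

Both cameras agree to about 2 mm:
- **Fixture:** about (591.5, 187.3), yaw 0.2065.
- **Bracket:** about (531, -194), yaw 0.165.
- **Checks:** the dowels are 90 mm apart at z≈45.7, and the clamp is at about 0.9 rad.

Next I check IK for the whole plan.

```bash
cat >> h.py <<'E'
FX=np.array([591.5,187.3,0]); FY=0.2065
BX=np.array([531.2,-194.3,0]); BY=0.165
def W(o,yaw,p): return o+Rn.from_euler('z',yaw).apply(np.asarray(p,float))
def tilt(yaw,deg=35,sgn=1):
    a=np.radians(deg); z=np.array([np.sin(a),0,-np.cos(a)]); y=sgn*np.array([np.cos(a),0,np.sin(a)])
    M=np.c_[np.cross(y,z),y,z]; return Rn.from_matrix(Rn.from_euler('z',yaw).as_matrix()@M).as_euler('xyz')
A=np.array([np.sin(np.radians(35)),0,-np.cos(np.radians(35))])
G=np.array([-58,0,42])+19*A   # tcp in bracket frame when gripping
E
python3 - <<'E'
from h import *
for s in (1,-1):
    ob=tilt(BY,35,s); of=tilt(FY,35,s)
    print(s,ob.round(3))
    for nm,p,o in [("app",W(BX,BY,G-90*A),ob),("grip",W(BX,BY,G),ob),("lift",W(BX,BY,G+[0,0,140]),ob),
        ("fixhi",W(FX,FY,G+[-75,-12,160]),of),("fixlow",W(FX,FY,G+[-25,-9,22]),of),("push",W(FX,FY,[-75,0,25]),of),("pushhi",W(FX,FY,np.array([-85,0,25])-90*A),of),
        ("ypush",W(FX,FY,[-20,-95,25]),tilt(FY,0,s)),("ypush90",W(FX,FY,[-20,-95,25]),tilt(FY+np.pi/2,0,s)),("clamp",W(FX,FY,[-10,0,52]),tilt(FY,0,s)),("clamphi",W(FX,FY,[22,0,135]),tilt(FY,0,s))]:
        q=solve_ik(p,o); print(nm,p.round(0),None if q is None else np.round(q,2))
E
```

```text
1 [2.531 0.    1.736]
app [ 434. -211.  100.] [-0.95  0.2  -1.    0.07  0.54  0.54]
grip [ 485. -202.   26.] [-0.83  0.43 -1.   -0.23  0.5   0.67]
lift [ 485. -202.  166.] [-0.83  0.11 -0.86  0.24  0.5   0.67]
fixhi [474. 151. 186.] [ 0.13 -0.08 -1.03  0.01  0.04  1.51]
fixlow [523. 164.  48.] [ 0.15  0.37 -1.09 -0.5   0.03  1.53]
push [518. 172.  25.] [ 0.18  0.44 -1.11 -0.59  0.02  1.55]
pushhi [458. 159.  99.] [ 0.17  0.14 -1.18 -0.36  0.02  1.54]
ypush [591.  90.  25.] [ 0.03  0.62 -0.3   0.65  0.    1.39]
ypush90 [591.  90.  25.] [ 0.03  0.62 -0.3   0.65  0.   -0.18]
clamp [582. 185.  52.] [ 0.19  0.6  -0.25  0.72  0.    1.55]
clamphi [613. 192. 135.] [ 0.19  0.57 -0.07  0.94  0.    1.55]
-1 [-2.531  0.    -1.406]
app [ 434. -211.  100.] [-0.95  0.2  -1.    0.07  0.54 -2.6 ]
grip [ 485. -202.   26.] [-0.83  0.43 -1.   -0.23  0.5  -2.47]
lift [ 485. -202.  166.] [-0.83  0.11 -0.86  0.24  0.5  -2.47]
fixhi [474. 151. 186.] [ 0.13 -0.08 -1.03  0.01  0.04 -1.63]
fixlow [523. 164.  48.] [ 0.15  0.37 -1.09 -0.5   0.03 -1.62]
push [518. 172.  25.] [ 0.18  0.44 -1.11 -0.59  0.02 -1.6 ]
pushhi [458. 159.  99.] [ 0.17  0.14 -1.18 -0.36  0.02 -1.6 ]
ypush [591.  90.  25.] [ 0.03  0.62 -0.3   0.65  0.   -1.75]
ypush90 [591.  90.  25.] [ 0.03  0.62 -0.3   0.65  0.    2.96]
clamp [582. 185.  52.] [ 0.19  0.6  -0.25  0.72  0.   -1.59]
clamphi [613. 192. 135.] [ 0.19  0.57 -0.07  0.94  0.   -1.59]
```

```bash
python3 - <<'E'
from h import *
ob=tilt(BY)
bot.move_ptp(W(BX,BY,G-90*A+[0,0,120]),ob)
bot.grip(0.36,100)
bot.move_ptp(W(BX,BY,G-80*A),ob)
s=bot.get_state(); print(s['t'],s['tcp_pos'],s['opening'],s['contact_force'])
for n in("wrist","top","side"): cv2.imwrite(f"pics/{n}1.png",imaging.capture(n))
m=imaging.camera_model("wrist"); print(m); 
print(proj(m,W(BX,BY,[[55,75,12],[55,-75,12],[-37-31.5,65,57],[-37-31.5,-65,57]])))
E
```

```text
4.1083 [ 439.63763967 -209.62421967   92.12215064] 0.3642744902609764 [ 0.83300754 -0.8288005  -0.1455075 ]
{'K': array([[367.51092518,   0.        , 281.51192401],
       [  0.        , 367.51092518, 212.16034168],
       [  0.        ,   0.        ,   1.        ]]), 'k1': -0.053487386368434746, 'position': array([ 346.05535064, -145.10607386,  209.42885324]), 'rotation': array([-0.32113201, -0.61308215,  0.1677592 ])}
[[377.94078059  97.28227657]
 [364.07833434 272.67456577]
 [279.48030292 120.71886151]
 [279.37694283 341.23153366]]
```

View pics/wrist1.png

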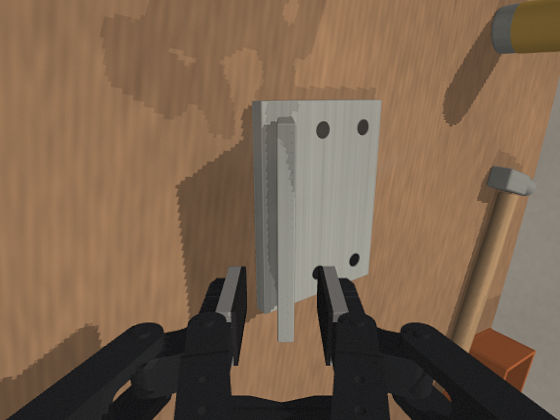

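View pics/side1.png

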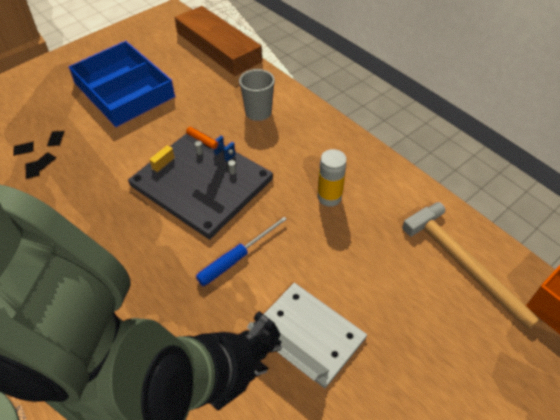

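The wrist view shows the flange end (columns 277–295) centred between the pads (245 and 330). My prediction is about 3 mm off in +x, so I shift the grasp by 2.5 mm and pinch.

```bash
sed -i 's/^BX=.*/BX=np.array([533.7,-194.3,0])/' h.py; python3 - <<'E'
from h import *
print(bot.movel(W(BX,BY,G-20*A),max_speed=120))
print(bot.movel(W(BX,BY,G),max_speed=60,threshold=12))
s=bot.get_state(); print(s['tcp_pos'],W(BX,BY,G),s['contact_force'])
bot.grip(0.0,110)
s=bot.get_state(); print(s['t'],s['opening'],s['contact_force'],s['tcp_pos'])
bot.movel(W(BX,BY,G+[0,0,60]),max_speed=80)
s=bot.get_state(); print(s['t'],s['opening'],s['contact_force'],s['tcp_pos'],s['wrist_torque'])
for n in("wrist","side"): cv2.imwrite(f"pics/{n}2.png",imaging.capture(n))
E
```

```text
Traceback (most recent call last):
NameError: name 'BY' is not defined. Did you mean: 'FY'?
```

```bash
sed -i 's/^BX=.*/BX=np.array([533.7,-194.3,0]); BY=0.165/' h.py; python3 - <<'E'
from h import *
print(bot.movel(W(BX,BY,G-20*A),max_speed=120))
print(bot.movel(W(BX,BY,G),max_speed=60,threshold=12))
s=bot.get_state(); print(s['tcp_pos'],W(BX,BY,G),s['contact_force'])
bot.grip(0.0,110)
s=bot.get_state(); print(s['t'],s['opening'],s['contact_force'],s['tcp_pos'])
bot.movel(W(BX,BY,G+[0,0,60]),max_speed=80)
s=bot.get_state(); print(s['t'],s['opening'],s['contact_force'],s['tcp_pos'],s['wrist_torque'])
for n in("wrist","side"): cv2.imwrite(f"pics/{n}2.png",imaging.capture(n))
E
```

```text
False
False
[ 487.07030524 -201.86661309   26.34991128] [ 487.23767557 -202.03662113   26.43611116] [-1.21796917  0.36243531  0.1768952 ]
5.7167 0.10447906441343406 [-2.74571939 -0.02641645  5.54898439] [ 487.38507434 -202.12410177   26.89633419]
6.6167 0.10427771871872576 [-1.19220063 -0.05405971 -3.24406213] [ 486.76071618 -201.70324764   85.84576011] [-0.24304818  1.09154544 -0.0059684 ]
```

View pics/side2.png

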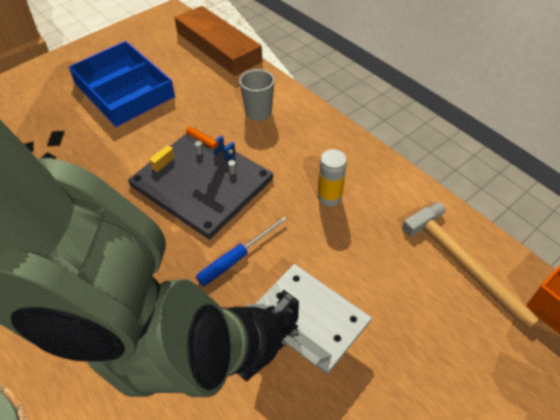

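View pics/wrist2.png

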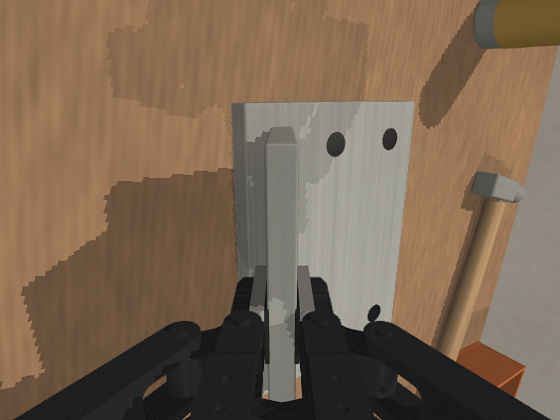

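The bracket is pinched (opening 0.104, load about 3.7 N) and looks level. Now I carry it over at height, then in low under the raised clamp.

```bash
python3 - <<'E'
from h import *
m=imaging.camera_model("wrist"); s=bot.get_state()
print(proj(m,W(BX,BY,np.array([[55,75,12],[-68.5+4,65,60],[-55,75,12]])+[0,0,60])).round(0).tolist())
of=tilt(FY)
bot.movel(W(BX,BY,G+[0,0,130]),max_speed=150)
bot.move_ptp(W(FX,FY,G+[-80,-10,130]),of)
s=bot.get_state(); print(s['t'],s['opening'],s['tcp_pos'],s['contact_force'])
bot.movel(W(FX,FY,G+[-80,-10,30]),max_speed=120)
s=bot.get_state(); print(s['t'],s['opening'],s['contact_force'],s['tcp_pos'])
for n in("wrist","side","top"): cv2.imwrite(f"pics/{n}3.png",imaging.capture(n))
E
```

```text
[[419.0, 104.0], [305.0, 150.0], [248.0, 108.0]]
8.6583 0.0994434830419121 [469.33540332 150.95215886 156.10827555] [ 0.12448017  0.06569184 -2.93269325]
9.6417 0.10565553161457235 [ 0.58701792 -0.32892802 -2.83163877] [469.84903281 151.14151901  56.83527063]
```

View pics/side3.png

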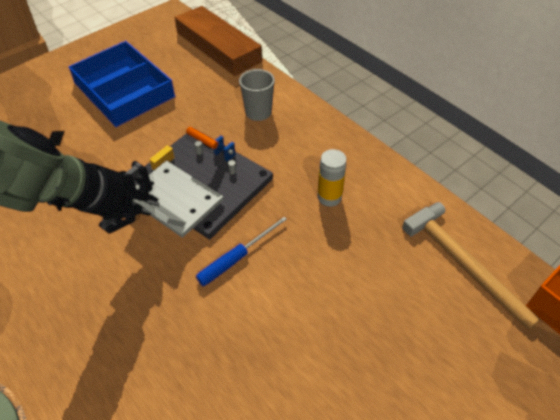

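View pics/wrist3.png

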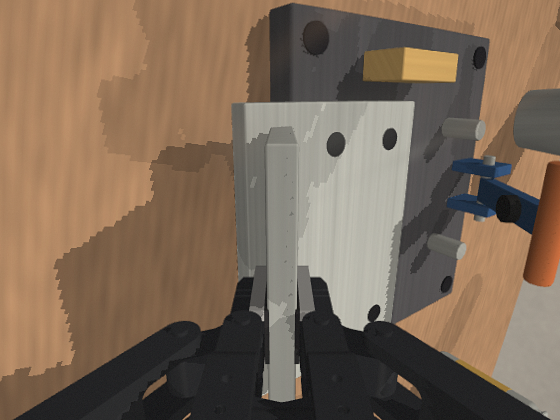

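View pics/top3.png

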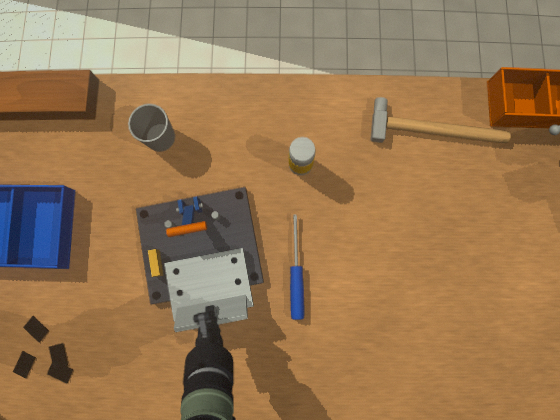

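The bracket is held about 10 mm above the bed, parallel to the fixture. Its left end is about 5 px (10 mm) short of the brass stop, and the path under the clamp is clear. I slide it in, then lower until contact.

```bash
python3 - <<'E'
from h import *
print(bot.movel(W(FX,FY,G+[-24,-9,30]),max_speed=80,threshold=10))
s=bot.get_state(); print(s['t'],s['contact_force'],s['tcp_pos'])
print(bot.movel(W(FX,FY,G+[-24,-9,17]),max_speed=20,threshold=5))
s=bot.get_state(); print(s['t'],s['contact_force'],s['tcp_pos'],W(FX,FY,G+[-24,-9,20]))
bot.grip(0.36,100)
s=bot.get_state(); print(s['t'],s['contact_force'],s['opening'])
p=s['tcp_pos']; Aw=Rn.from_euler('z',FY).apply(A)
bot.movel(p-90*Aw,max_speed=150)
for n in("wrist","side","top"): cv2.imwrite(f"pics/{n}4.png",imaging.capture(n))
print(bot.get_state()['t'],imaging.camera_model("wrist"))
E
```

```text
False
10.6417 [ 8.61611301e-02 -2.04499603e-03 -3.45102658e+00] [522.80721083 163.81357079  55.93349391]
True
11.15 [-0.86474634 -0.26843982  5.4351246 ] [523.64266517 163.86901575  46.89353044] [523.75386823 163.91276375  46.43611116]
11.4917 [ 0.11882106  0.30101006 -0.18772277] 0.36265572532999835
12.3917 {'K': array([[367.51092518,   0.        , 281.51192401],
       [  0.        , 367.51092518, 212.16034168],
       [  0.        ,   0.        ,   1.        ]]), 'k1': -0.053487386368434746, 'position': array([375.15178037, 214.87473256, 234.85529906]), 'rotation': array([-0.31646577, -0.60597295,  0.20642645])}
```

View pics/top4.png

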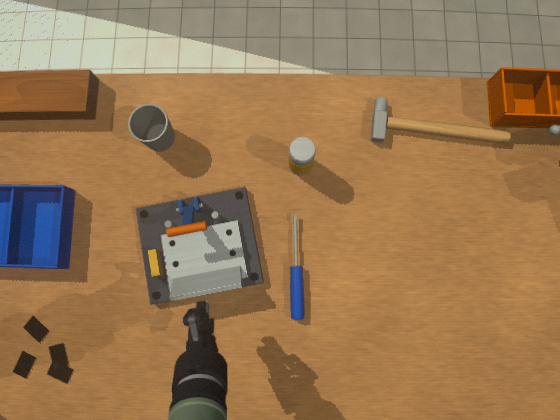

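View pics/wrist4.png

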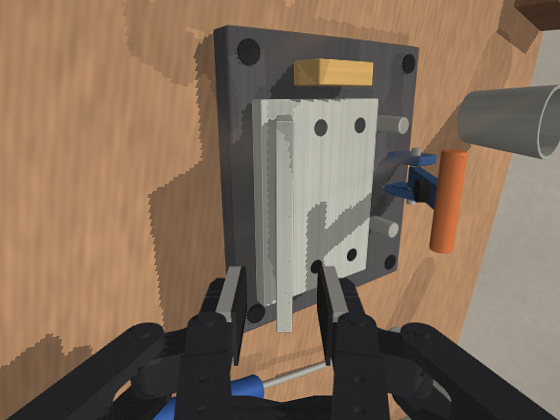

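The bracket sits flat on the bed, about 9 mm short of both stops, and the clamp is still up. Next I push it at the near edge with the closed fingers tilted under the flange.

```bash
python3 - <<'E'
from h import *
of=tilt(FY)
bot.grip(0.0,100)
P=np.array([-108,-9,25.5])
bot.movel(W(FX,FY,P-80*A),of)
print(bot.movel(W(FX,FY,P),max_speed=100,threshold=8))
s=bot.get_state(); print(s['t'],s['contact_force'],s['tcp_pos'],W(FX,FY,P))
cv2.imwrite("pics/side5.png",imaging.capture("side")); cv2.imwrite("pics/wrist5.png",imaging.capture("wrist"))
E
```

```text
False
14.1667 [ 0.25256219  0.21371563 -0.01608859] [487.73585442 156.40480981  25.85577415] [487.63983019 156.34737285  25.5       ]
```

```bash
python3 -c "
import cv2
cv2.imwrite('pics/side5c.png',cv2.resize(cv2.imread('pics/side5.png')[100:270,60:290],None,fx=3.3,fy=3.3,interpolation=cv2.INTER_CUBIC))"
```

```text
(no output)
```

View pics/side5c.png

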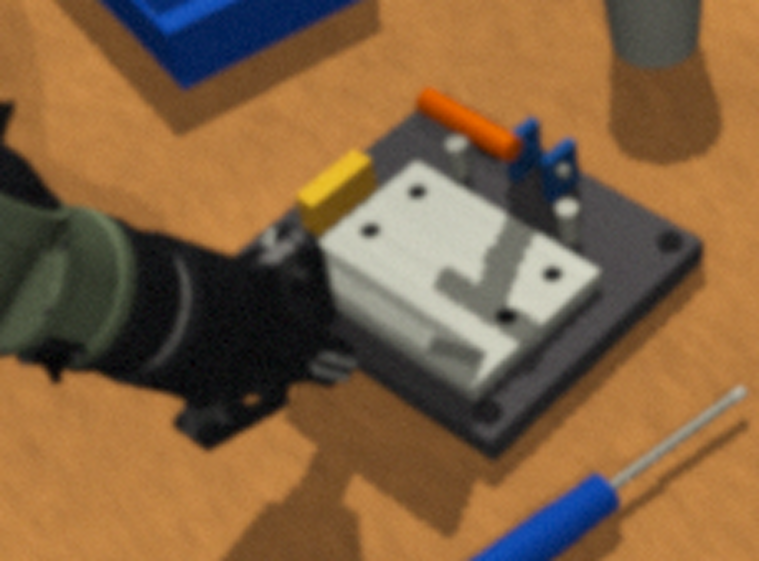

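View pics/wrist5.png

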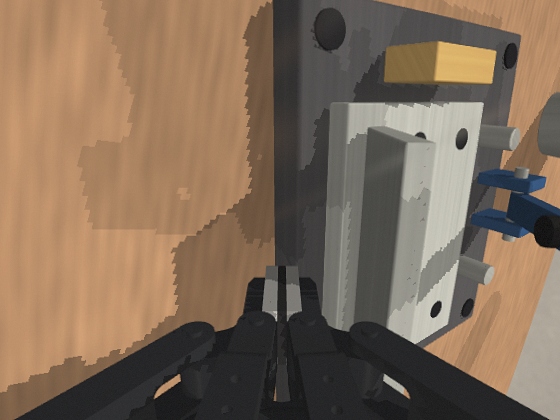

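The fingertips (columns 265–300) are slim and lined up with the plate's near edge. Pushing in +x.

```bash
python3 - <<'E'
from h import *
r=Rn.from_euler('z',-FY)
def loc(p): return r.apply(np.asarray(p)-FX)
print(bot.movel(W(FX,FY,[-62,-9,25.5]),max_speed=20,threshold=9))
s=bot.get_state(); print(s['t'],r.apply(s['contact_force']),loc(s['tcp_pos']))
for n in("wrist","top","side"):cv2.imwrite(f"pics/{n}6.png",imaging.capture(n))
E
python3 -c "
import cv2
cv2.imwrite('pics/top6c.png',cv2.resize(cv2.imread('pics/top6.png')[175:315,125:275],None,fx=4,fy=4,interpolation=cv2.INTER_CUBIC))"
```

```text
True
15.625 [-4.37114056 -0.20776946  7.55225316] [-82.12912599  -9.07691306  25.03640266]
```

View pics/top6c.png

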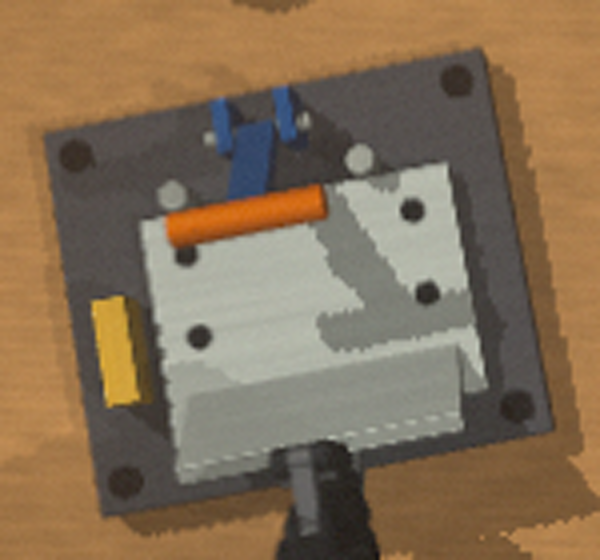

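View pics/wrist6.png

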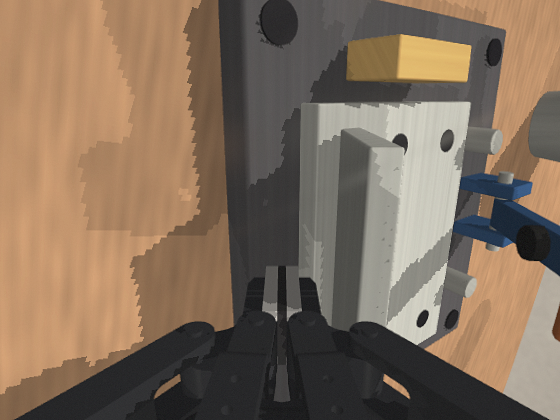

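```bash
python3 -c "
import cv2
a=cv2.imread('pics/top4.png')[175:315,125:275];b=cv2.imread('pics/top6.png')[175:315,125:275]
cv2.imwrite('pics/cmp.png',cv2.resize(cv2.hconcat([a[:,20:130],b[:,20:130]]),None,fx=3.6,fy=3.6,interpolation=cv2.INTER_CUBIC))
a=cv2.imread('pics/side5.png')[115:250,120:220];b=cv2.imread('pics/side6.png')[115:250,120:220]
cv2.imwrite('pics/cmp2.png',cv2.resize(cv2.hconcat([a,b]),None,fx=4,fy=4,interpolation=cv2.INTER_CUBIC))"
```

View pics/cmp.png

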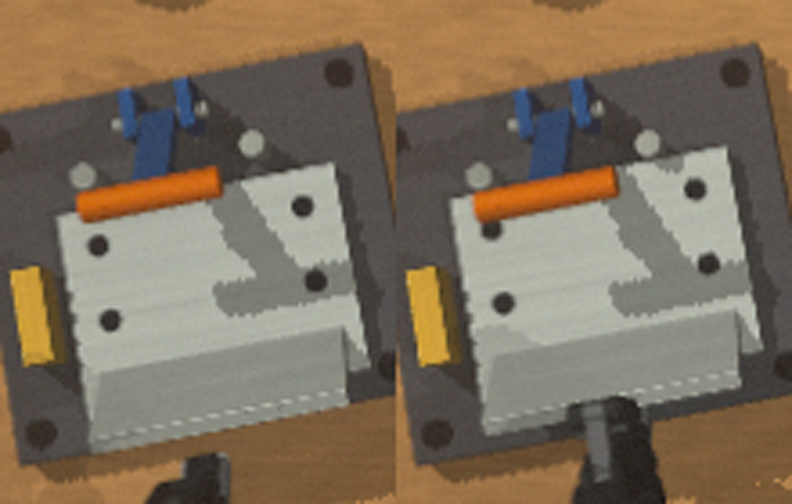

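View pics/cmp2.png

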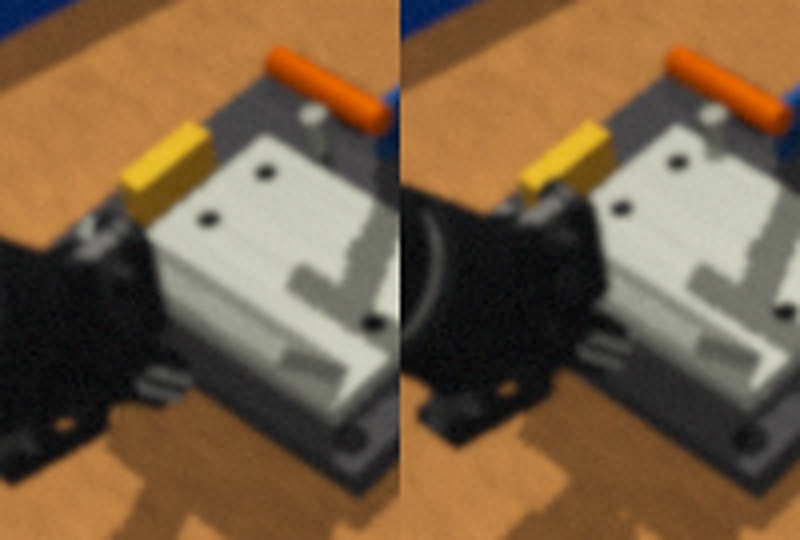

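```bash
python3 -c "
import cv2
a=cv2.imread('pics/wrist6.png')[90:340,400:520]
b=cv2.imread('pics/side6.png')[125:215,175:275]
cv2.imwrite('pics/w6c.png',cv2.resize(a,None,fx=2.4,fy=2.4,interpolation=cv2.INTER_CUBIC))
cv2.imwrite('pics/s6c.png',cv2.resize(b,None,fx=6,fy=6,interpolation=cv2.INTER_CUBIC))"
```

```text
(no output)
```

View pics/w6c.png

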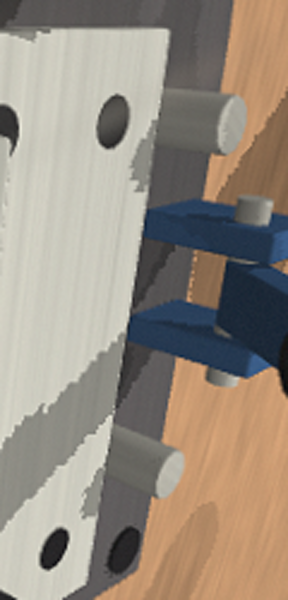

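View pics/s6c.png

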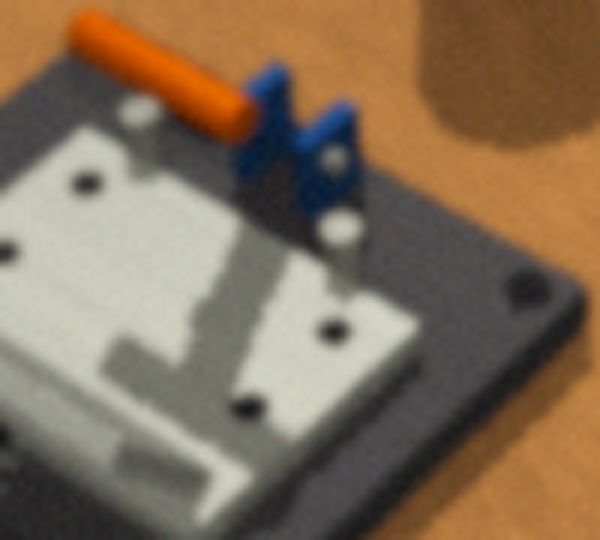

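The bracket moved about 9 mm and now appears to touch both dowels. Next is the end push in +y with the tool vertical, in line with the centre of mass and the stop.

```bash
cat >> h.py <<'E'
r=Rn.from_euler('z',-FY)
def loc(p): return r.apply(np.asarray(p)-FX)
E
python3 - <<'E'
from h import *
Aw=Rn.from_euler('z',FY).apply(A)
p=W(FX,FY,[-90,-9,26]); bot.movel(p,max_speed=60); bot.movel(p-100*Aw,max_speed=200)
o=tilt(FY,0)
bot.move_ptp(W(FX,FY,[-60,-110,150]),o)
bot.movel(W(FX,FY,[-30,-107,60]),max_speed=150)
print(bot.movel(W(FX,FY,[-30,-107,25]),max_speed=60,threshold=8))
s=bot.get_state(); print(s['t'],r.apply(s['contact_force']),loc(s['tcp_pos']))
print(bot.movel(W(FX,FY,[-30,-78,25]),max_speed=15,threshold=8))
s=bot.get_state(); print(s['t'],r.apply(s['contact_force']),loc(s['tcp_pos']))
for n in("wrist","top","side"):cv2.imwrite(f"pics/{n}7.png",imaging.capture(n))
import cv2
cv2.imwrite('pics/top7c.png',cv2.resize(cv2.imread('pics/top7.png')[175:315,125:275],None,fx=4,fy=4,interpolation=cv2.INTER_CUBIC))
cv2.imwrite('pics/side7c.png',cv2.resize(cv2.imread('pics/side7.png')[115:250,120:290],None,fx=4,fy=4,interpolation=cv2.INTER_CUBIC))
E
```

```text
False
19.3 [ 0.52540343 -0.40802346 -0.11461821] [ -29.98424362 -106.99986644   24.86511174]
True
20.7167 [ 0.72255608 -0.77773094 -0.26959014] [-30.23041071 -85.17199274  24.76233945]
```

View pics/top7c.png

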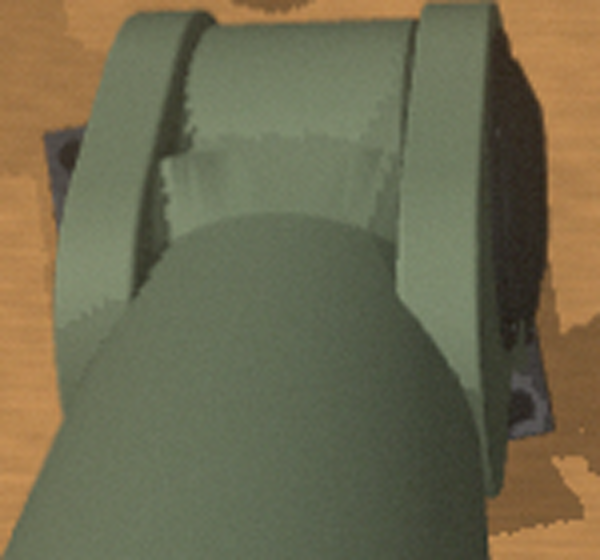

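View pics/side7c.png

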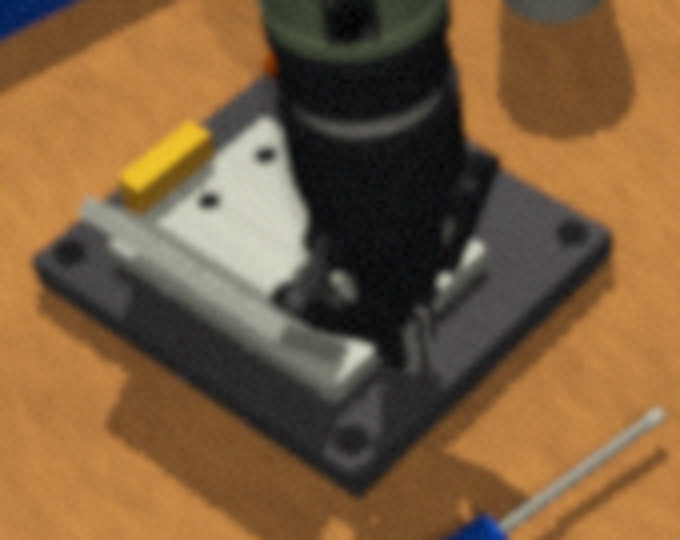

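```bash
python3 - <<'E'
from h import *
print(bot.movel(W(FX,FY,[-30,-79,25]),max_speed=8,threshold=12))
s=bot.get_state(); print(s['t'],r.apply(s['contact_force']),loc(s['tcp_pos']))
bot.movel(W(FX,FY,[-30,-100,27]),max_speed=100)
bot.movel(W(FX,FY,[-60,-110,110]),max_speed=200)
Aw=Rn.from_euler('z',FY).apply(A)
P=np.array([-98,-2,24]); 
bot.move_ptp(W(FX,FY,P-100*A),tilt(FY))
s=bot.get_state(); print(s['t'])
for n in("wrist","top","side"):cv2.imwrite(f"pics/{n}8.png",imaging.capture(n))
cv2.imwrite('pics/top8c.png',cv2.resize(cv2.imread('pics/top8.png')[175:315,125:275],None,fx=4,fy=4,interpolation=cv2.INTER_CUBIC))
cv2.imwrite('pics/side8c.png',cv2.resize(cv2.imread('pics/side8.png')[115:250,120:290],None,fx=4,fy=4,interpolation=cv2.INTER_CUBIC))
E
```

```text
True
21.425 [ 0.16924697 -0.93178781  0.7218044 ] [-31.28286181 -85.21995946  24.124012  ]
23.3583
```

View pics/top8c.png

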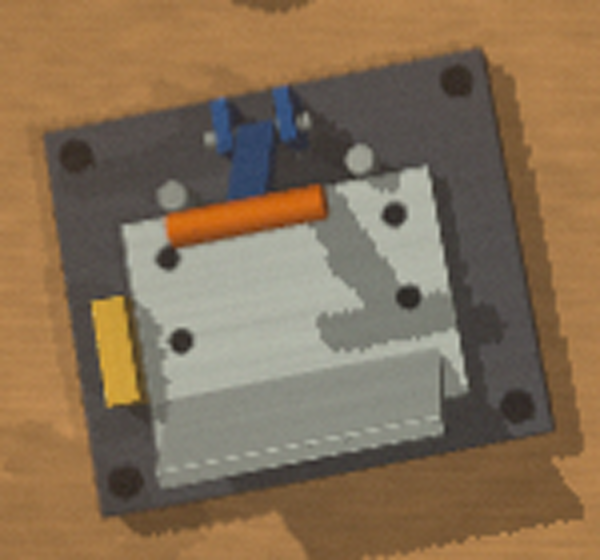

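View pics/side8c.png

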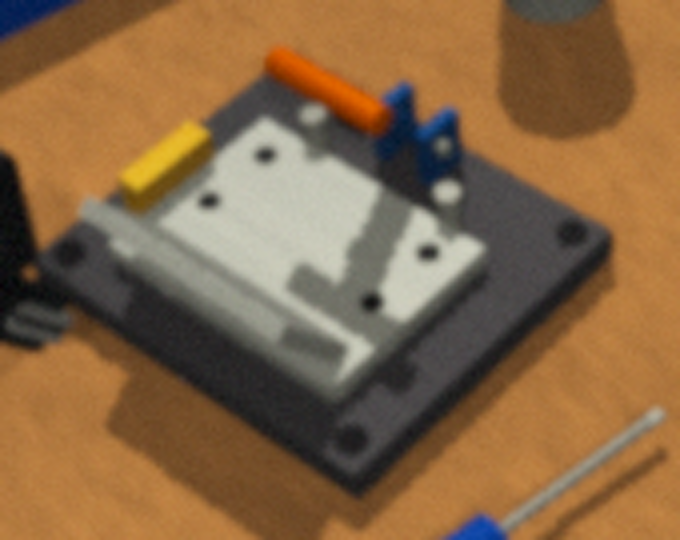

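View pics/wrist8.png

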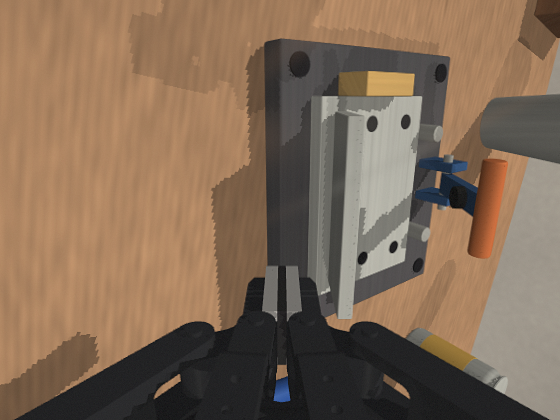

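```bash
cat > c.py <<'E'
from h import *
import sys
T=imaging.camera_model("top");S=imaging.camera_model("side")
sc=lambda p,o:(np.array(p,float)+.5)/4-.5+o
exec(open('b.py').read().split("def fit")[1].join(["def fit",""]).split('print("corners"')[0])
dl=np.array([(47,45),(47,-45)],float); fc=np.array([(55,75),(55,-75)],float)
for nm,M,off,dp,cp in (("top",T,(125,175),[(172,194),(360,158)],[(121,225),(431,165)]),("side",S,(120,115),[(313,113),(447,191)],[(265,118),(487,247)])):
    th,t,e=fit(dl,plane(M,sc(dp,off),46)); 
    Q=plane(M,sc(cp,off),32)[:,:2]; q=(Q-t)@np.array([[np.cos(th),-np.sin(th)],[np.sin(th),np.cos(th)]])
    print(nm,th,t,"far corners in fixture (want 40,+-75):",q.round(2).tolist())
E
python3 c.py
```

```text
top 0.20332887598348645 [590.9951612  188.85406598] far corners in fixture (want 40,+-75): [[39.32, 74.99], [39.65, -76.26]]
side 0.20524538723537397 [592.48588158 187.66844694] far corners in fixture (want 40,+-75): [[38.87, 73.74], [40.02, -75.3]]
```

Measured against the dowels, the plate's far edge is within about 1 mm of x=40 and its end is at y≈75. I push the near edge once more to seat it.

```bash
python3 - <<'E'
from h import *
P=np.array([-100,0,25.])
bot.movel(W(FX,FY,P),max_speed=120,threshold=8)
s=bot.get_state(); print(s['t'],r.apply(s['contact_force']),loc(s['tcp_pos']))
print(bot.movel(W(FX,FY,[-66,0,25]),max_speed=12,threshold=12))
s=bot.get_state(); print(s['t'],r.apply(s['contact_force']),loc(s['tcp_pos']))
for n in("wrist","top","side"):cv2.imwrite(f"pics/{n}9.png",imaging.capture(n))
cv2.imwrite('pics/top9c.png',cv2.resize(cv2.imread('pics/top9.png')[175:315,125:275],None,fx=4,fy=4,interpolation=cv2.INTER_CUBIC))
cv2.imwrite('pics/side9c.png',cv2.resize(cv2.imread('pics/side9.png')[115:250,120:290],None,fx=4,fy=4,interpolation=cv2.INTER_CUBIC))
E
```

```text
24.475 [0.23286496 0.55727745 1.04461404] [-1.00260070e+02 -5.22358271e-02  2.50879592e+01]
True
26.075 [-4.3213413  -0.04231165  7.30297701] [-8.24894855e+01 -2.00315684e-02  2.45303549e+01]
```

View pics/side9c.png

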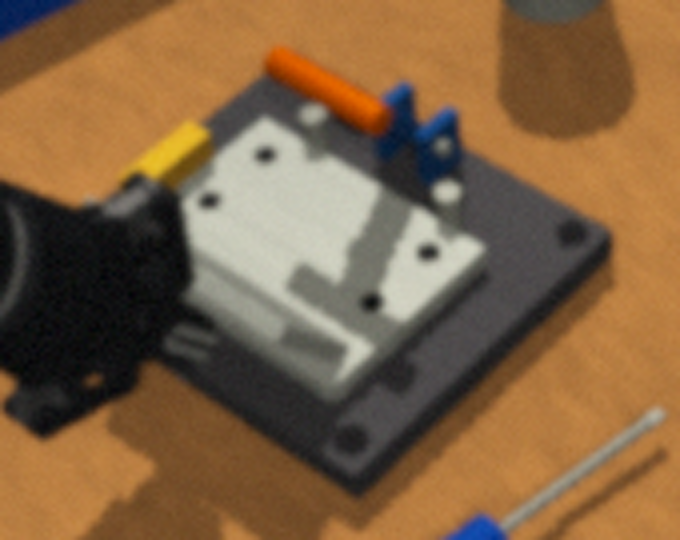

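View pics/top9c.png

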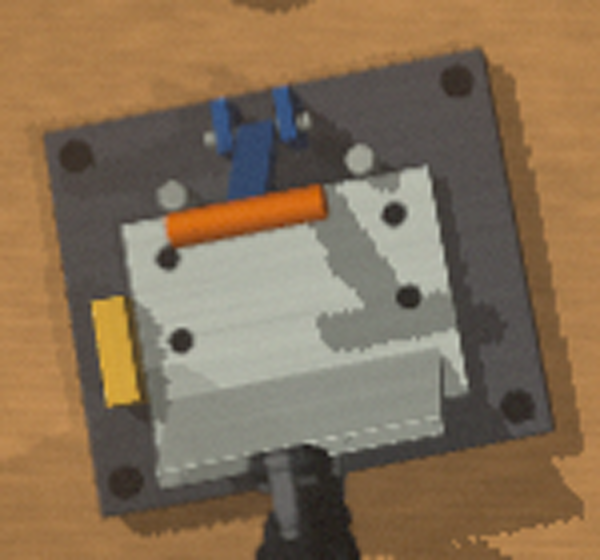

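View pics/wrist9.png

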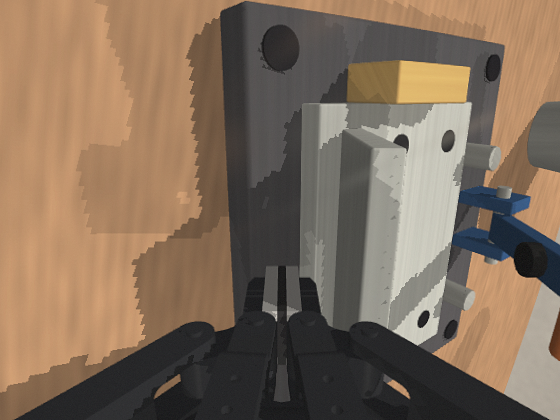

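The stop repeated at the same x, with the tip pressing partly down on the plate's top edge. To get a clean horizontal push I roll the tool 90° (22 mm thick in that plane) with 25° tilt, so the tip meets the edge face.

```bash
python3 - <<'E'
from h import *
a=np.radians(25); A2=np.array([np.sin(a),0,-np.cos(a)])
def o2(s):
    y=np.array([0,s,0.]); M=np.c_[np.cross(y,A2),y,A2]
    return Rn.from_matrix(Rn.from_euler('z',FY).as_matrix()@M).as_euler('xyz')
P=np.array([-104,0,26.0])
c=[(abs(q[5]),s) for s in(1,-1) if (q:=solve_ik(W(FX,FY,P),o2(s))) is not None]; print(c); o=o2(min(c)[1])
Aw=Rn.from_euler('z',FY).apply(A)
p=W(FX,FY,[-95,0,26]); bot.movel(p,max_speed=80); bot.movel(p-70*Aw,max_speed=200)
bot.move_ptp(W(FX,FY,P-60*A2),o)
print(bot.movel(W(FX,FY,P),max_speed=120,threshold=8))
s=bot.get_state(); print(s['t'],r.apply(s['contact_force']),loc(s['tcp_pos']))
print(bot.movel(W(FX,FY,[-66,0,26]),max_speed=12,threshold=12))
s=bot.get_state(); print(s['t'],r.apply(s['contact_force']),loc(s['tcp_pos']))
for n in("wrist","top","side"):cv2.imwrite(f"pics/{n}10.png",imaging.capture(n))
cv2.imwrite('pics/top10c.png',cv2.resize(cv2.imread('pics/top10.png')[175:315,125:275],None,fx=4,fy=4,interpolation=cv2.INTER_CUBIC))
cv2.imwrite('pics/side10c.png',cv2.resize(cv2.imread('pics/side10.png')[115:250,120:290],None,fx=4,fy=4,interpolation=cv2.INTER_CUBIC))
E
```

```text
[(np.float64(0.02727719590714539), 1), (np.float64(3.1143154576826486), -1)]
False
29.075 [-0.0048214   0.32242466  0.46732182] [-1.04456703e+02  4.06604865e-02  2.58235757e+01]
True
31.3083 [-1.34086818  0.10080193  2.93361199] [-78.91233876   0.16299981  23.18628897]
```

View pics/side10c.png

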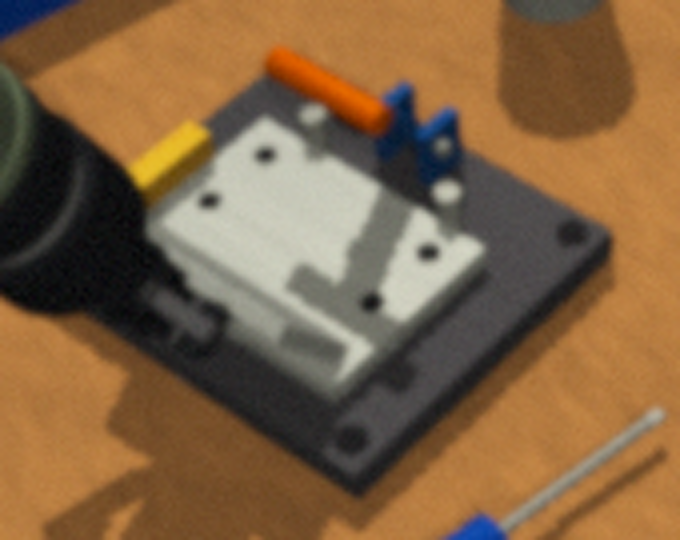

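View pics/top10c.png

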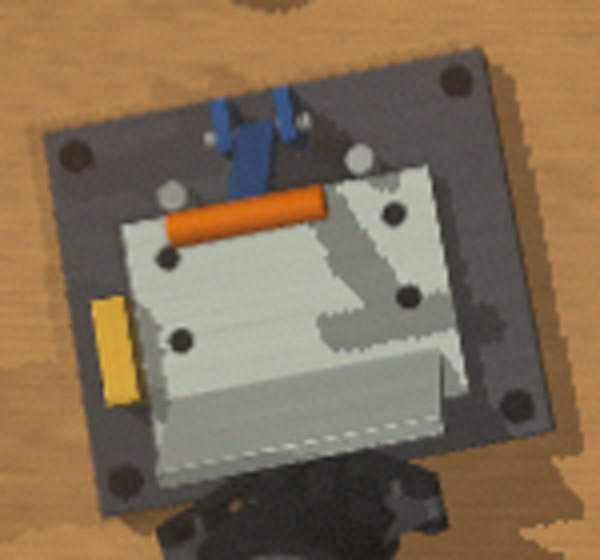

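It stopped hard at the expected x (tip face ≈ −69). The hole and corner pixels are unchanged between pushes, so the bracket is home on the dowels and the stop. Now the clamp: touch the handle from above and follow its arc down.

```bash
python3 - <<'E'
from h import *
a=np.radians(25); A2w=Rn.from_euler('z',FY).apply([np.sin(a),0,-np.cos(a)])
s=bot.get_state(); p=s['tcp_pos']+[0,0,1]
p=W(FX,FY,[-95,0,27]); bot.movel(p,max_speed=80); bot.movel(p-80*A2w,max_speed=200)
o=tilt(FY,0)
bot.move_ptp(W(FX,FY,[0,0,200]),o)
bot.movel(W(FX,FY,[20,0,140]),max_speed=150)
hit=bot.movel(W(FX,FY,[20,0,90]),max_speed=30,threshold=4)
s=bot.get_state(); q=loc(s['tcp_pos']); print(hit,s['t'],r.apply(s['contact_force']),q)
ang=np.arcsin(np.clip((q[2]-8-44)/80,-1,1)); print("angle",ang)
if hit:
    for b in np.linspace(ang,0.12,6)[1:]:
        h=bot.movel(W(FX,FY,[70-80*np.cos(b),0,44+80*np.sin(b)+7.5]),max_speed=50,threshold=30)
        s=bot.get_state(); print(b,h,s['t'],r.apply(s['contact_force']),loc(s['tcp_pos']))
        if h: break
for n in("wrist","side"):cv2.imwrite(f"pics/{n}11.png",imaging.capture(n))
cv2.imwrite('pics/side11c.png',cv2.resize(cv2.imread('pics/side11.png')[90:250,100:290],None,fx=4,fy=3.6,interpolation=cv2.INTER_CUBIC))
E
```

```text
True 35.2667 [-1.94843272  0.14481575  2.4662973 ] [ 1.84179288e+01 -1.49452723e-02  1.13910405e+02]
angle 0.8849448561156167
0.7319558848924934 False 35.6667 [-0.74483048  0.06161625  2.5328834 ] [9.52325022e+00 3.75120565e-02 1.04861622e+02]
0.57896691366937 False 36.0583 [-0.11480866 -0.9231621  -0.6831372 ] [3.31552425e+00 4.04783453e-02 9.49675256e+01]
0.4259779424462467 False 36.45 [0.49455473 1.06703744 0.69200605] [-2.57881960e+00 -4.29773609e-02  8.43001041e+01]
0.2729889712231234 False 36.8417 [-0.3041375  -0.77749607  0.2318817 ] [-7.23072815e+00  7.23590479e-03  7.26724031e+01]
0.12 False 37.2333 [-0.50639157 -0.62014877 -1.04001723] [-9.84915568e+00 -2.66738869e-03  6.04859959e+01]
```

View pics/side11c.png

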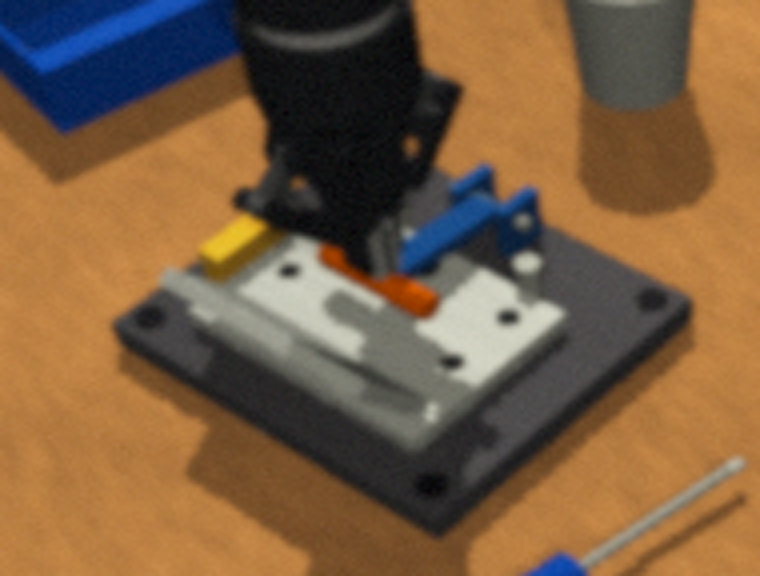

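View pics/wrist11.png

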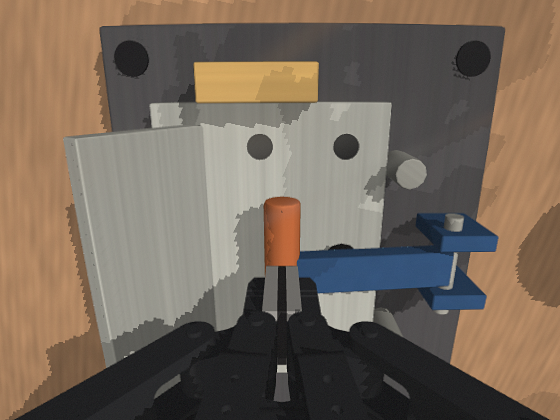

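The clamp followed to about 0.1 rad with the bracket still against the stop. Final gentle press until the foot resists.

```bash
python3 - <<'E'
from h import *
h=bot.movel(W(FX,FY,[-10,0,46]),max_speed=12,threshold=15)
s=bot.get_state(); print(h,s['t'],r.apply(s['contact_force']),loc(s['tcp_pos']))
bot.dwell(0.3)
bot.movel(W(FX,FY,[-10,0,120]),max_speed=120)
bot.movel(W(FX,FY,[-90,0,240]),max_speed=200)
bot.move_j(bot.get_state()['qpos']+np.array([-0.9,0,0,0,0,0]))
s=bot.get_state(); print(s['t'],s['tcp_pos'],s['contact_force'])
for n in("top","side"):cv2.imwrite(f"pics/{n}12.png",imaging.capture(n))
cv2.imwrite('pics/top12c.png',cv2.resize(cv2.imread('pics/top12.png')[175:315,125:275],None,fx=4,fy=4,interpolation=cv2.INTER_CUBIC))
cv2.imwrite('pics/side12c.png',cv2.resize(cv2.imread('pics/side12.png')[115:250,120:290],None,fx=4,fy=4,interpolation=cv2.INTER_CUBIC))
E
```

```text
True 38.1583 [-1.14999812  0.18669262  5.95487236] [-1.01855446e+01  8.35441735e-03  5.19205271e+01]
41.75 [ 445.52680371 -288.51858355  238.86496956] [ 0.35331001  0.23714157 -0.24539581]
```

View pics/side12c.png

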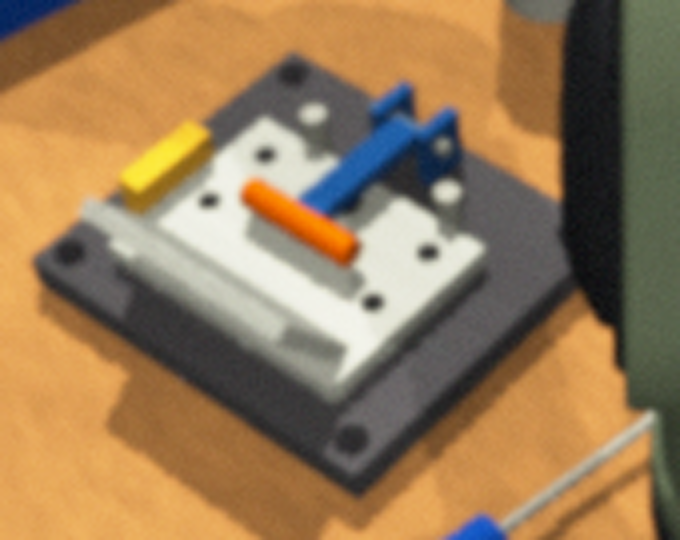

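View pics/top12c.png

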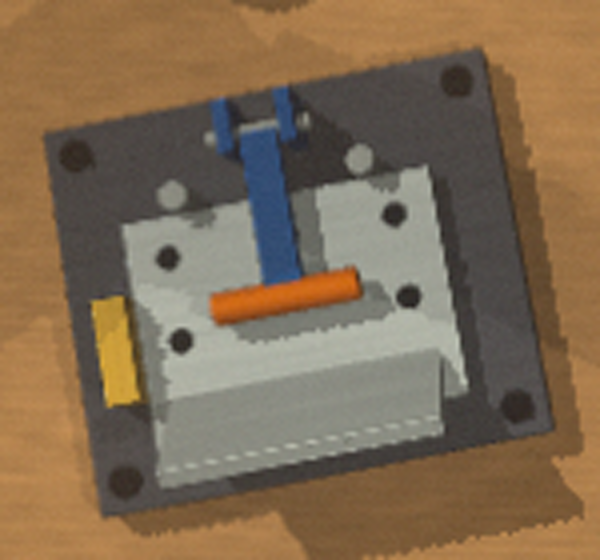

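The clamp is down: it stopped hard at tip z 51.9, and 52 is expected at 0 rad. The bracket's holes and corners are at the same pixels as before clamping, and the arm is clear.

```bash
python3 - <<'E'
from h import *
print(bot.sign_off(), bot.get_state()['t'])
E
```

```text
the job is handed in; nothing more can be done
the job is handed in; nothing more can be done
```

I lifted the bracket by its flange onto the fixture bed, pushed it home against both dowels and the end stop, then swung the clamp down onto the plate. I handed the job in at about 42 s with the arm clear; sign-off gives no verdict, so these are my own checks.

- **Bracket position:** measured against the dowels in the top and side views, the plate's far corners are at x = 38.9 to 40.0 mm (40 wanted). They are at y = +73.7 to +75.0 and −75.3 to −76.3 mm (±75 wanted). The two ends give a yaw error under 0.01 rad. The largest miss, about 1.3 mm, is within camera accuracy.
- **Seating:** the repeat pushes against the stop and the dowels met hard stops and did not visibly move the bracket. Its holes and corners were at the same pixels after clamping.
- **Clamp:** the final press stopped with the fingertip at z = 51.9 mm, where 52 mm means the clamp is at 0 rad.
- **Disagreement:** two of the three pushes at the near edge pressed partly down on the plate's top edge, with an upward reaction of about 7 N. I made a third push with the tool rolled 90°; it stopped at the expected place, although the tip dipped about 3 mm.
- **Bystanders:** I never touched the screwdriver or the can. I did not measure their positions again at the end.

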